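# Shut the tagged rinse-water valve in the bench service box

### The job

Push the sliding cover of the rinse-water service box along its guides, by its upright lip, all the way to the left end stop so that the three valves lie open, without lifting it out of the guides. Then push the lever of the tagged valve (the one with the round plate on its hub) a quarter turn clockwise until it is fully shut against its stop. Leave the other two levers as they are, the cover aside and everything else on the bench in its place.

Things in the scene. Friction and masses are not known exactly. Their poses are not given: they have to be found in the camera images.
- box: White rinse-water service box fixed to the bench, 190 (x) x 550 (y) x 104 mm high. Origin: centre of its underside; at yaw 0 its x points away from the robot, its y to the left. Open valve bay in its right (-y) half, fixed deck over its left half. The cover rides on ledges (tops at 92 mm; inner edges x = -68, +68 mm) between guide walls (inner faces x = -90, +90 mm; tops at 104 mm).
- left_stop (a point): Middle of the inner face of the box's left end wall, the cover's end stop, 94 mm above the bench, at x = 0, y = +270 mm in the box's frame. The right end wall's inner face is at y = -270 mm; both are 104 mm high.
- cover: Aluminium cover, 170 (x) x 285 (y) x 4 mm, 0.5 kg, loose on the box's ledges, axes along the box's. Origin: centre of its underside, 92 mm above the bench. At the start it hides the bay (origin at y = -127 to -107 mm in the box's frame); it slides to the box's +y, over the deck, until its left edge meets left_stop (origin at y = +127.5 mm). Only friction resists, about 2 to 8 N.
- lip (a point): Middle of the top edge of the upright folded lip across the middle of the cover, for pushing. The lip is 110 mm long (along x), 4 mm thick (along y) and rises 20 mm above the cover's upper face (from 96 to 116 mm above the bench).
- valve_tagged: The tagged one of three quarter-turn ball valves: a round aluminium plate, 34 x 2 mm, lies under its handle nut; the others show only a 13 mm nut. Origin: on its turning axis, 4 mm above the bench, axes along the box's. It is in any of three places: x = +15, y = -222, -152 or -82 mm in the box's frame. Pipe along x; pipe and valve body reach 48 mm above the bench.
- lever_tagged (a joint): Angle of the tagged valve's lever, rad. 0: open, the lever lies along the pipe and points to the box's -x (front). It turns clockwise seen from above. 1.571: shut against its stop, the lever lies across the pipe and points to the box's +y (left). Starts at 0 to 0.15. Dry friction about 0.15 N m (3 to 5 N at the lever), no spring: it stays where left.
- tip_tagged (a point): Outer end of the tagged lever, at mid-height, 66 mm above the bench, 50 mm from the turning axis. The black lever is a straight bar 11 mm wide, 12 mm high (60 to 72 mm above the bench); tag and nut over its hub reach 80 mm. Free space under the lever down to the pipe at 48 mm.
- tip_plain1 (a point): Outer end of the lever of one untagged valve, the same in all but the tag; also near open.
- tip_plain2 (a point): Outer end of the lever of the other untagged valve, likewise.
- jar: Bystander: small capped specimen jar, 52 mm across, 65 mm tall, in front of the box. Origin: centre of its underside.
- beaker: Bystander: glass beaker, 66 mm across, 85 mm tall, at the box's right end. Origin: centre of its underside.
- tip_box: Bystander: pipette tip box with teal tips, 118 x 82 x 84 mm, at the box's left end. Origin: centre of its underside.
- reagent_bottle: Bystander: white bottle, 64 mm across, 130 mm tall, in front of the box, at its left. Origin: centre of its underside.
- tube1: Bystander: capped sample tube, 18 mm across, 88 mm tall, in the grey rack in front of the box. Origin: centre of its underside.
- tube2: Bystander: capped sample tube, the same. Origin: centre of its underside.
- tube3: Bystander: capped sample tube, the same. Origin: centre of its underside.

How it is judged (in metres and radians):
On the way, in this order (a step that is already met when the one before it is completed fails the run):
1. the cover has been slid aside to its left end stop (y of cover in the frame of box above 0.115 m), for 0.2 s.
2. the tagged valve's lever has been pushed shut (value of joint lever_tagged above 1.47 rad), for 0.2 s.
At the end, for the whole second after the job is handed in: The cover lies flat in its guides within 12.5 mm of its left end stop, the tagged lever is shut to within 0.1 rad (6 degrees) of its stop and at rest, and the tips of the two other levers are within 8 mm of where they were (y of cover in the frame of box above 0.115 m and z of cover in the frame of box between 0.087 and 0.097 m and x of cover in the frame of box between -0.009 and 0.009 m and linear speed of cover below 0.01 m/s and value of joint lever_tagged above 1.47 rad and velocity of joint lever_tagged between -0.05 and 0.05 rad/s and distance of each of tip_plain1, tip_plain2 from where it was at the start of the episode below 0.008 m); the robot touches nothing.
It fails at once if the cover is lifted more than 12 mm or tipped out of its guides (z of cover in the frame of box above 0.104 m or angle between cover's own z axis and vertical above 0.12 rad).
It fails at once if the lever of an untagged valve is moved by more than 10 mm at its tip (distance of any of tip_plain1, tip_plain2 from where it was at the start of the episode above 0.01 m).
It fails at once if a bystander on the bench is lifted, knocked or pushed by more than 15 mm, or tipped (distance of any of jar, beaker, tip_box, reagent_bottle, tube1, tube2, tube3 from where it was at the start of the episode above 0.015 m or angle between any of jar, beaker, tip_box, reagent_bottle, tube1, tube2, tube3's own z axis and vertical above 0.3 rad).
It also fails if it takes over 50 s, if anything falls off the work surface, if the arm or the gripper's body presses on something with over 40 N, if the wrist force passes 120 N, or if a joint passes its speed limit or range.

### The arm

A 7-joint arm with a two-finger parallel gripper is mounted at the origin on the work surface. World frame = base frame: x ahead of the robot, y to its left, z up, the work surface at z = 0. Lengths are in mm, angles in rad, forces in N, time in s.
With the tool pointing down it reaches from about 400 to 850 mm from the base axis. Payload 6.9 kg.
Tool frame: the origin (TCP) lies on the mounting face of the last link; the fingertips stand 173 mm ahead of it and the grasp point (between the pads) lies 155 mm ahead of it (robot.tip_extent is the distance from the TCP to the fingertips, in mm); z points along the fingers, x is the direction in which the jaws open and shut, and the axes are right-handed (so a half turn about z gives the same grasp; the last joint's range is limited). The gripper opens to 85 mm and grips with 20 to 120 N. Pads are 22 mm wide; open, the fingers measure 114 mm over their backs; the gripper's body (76 mm by 85 mm) begins 54 mm behind the grasp point. The pads swing forward as they close: fully open they stand 13 mm farther back than shut.
Start: joints at [-1.087, 0.507, -0.238, 1.5, 0.126, 1.149, -0.155], TCP at [230.569, 580.91, 404.675] pointing down, gripper open.
Joint ranges: [-3.08, 3.08], [-0.24, 2.05], [-1.43, 1.35], [0, 2.5], [-1.52, 4.66], [0.17, 1.96], [-2.89, 2.89]. Speed limits (rad/s): [2.39, 2.39, 3.14, 3.14, 3.14, 3.14, 3.14].

### API

Orientations are given as a unit quaternion [x, y, z, w].
In Python, from plant import readout, optics, workorder, robot gives the robot as it stands. The module is installed in compiled form; this text tells all that it offers.
- The arm moves only by the tool drive_tool, never from a script. Its argument "motion" is one flat list of numbers, 7 for each row, row after row: the shift along the world's x, y, z in mm, then the turn, a rotation vector about the world's x, y, z in degrees, then the opening in per cent of the stroke, from 0 (shut) to 100 (fully open). In form: [dx, dy, dz, rx, ry, rz, fingers, dx, dy, dz, rx, ry, rz, fingers, ...]. A call has 1 to 10 rows; each row is the pose to reach, as a shift and turn from the pose commanded when the call began; what a row does not reach only later rows make up. A row lasts 1/8 s, in which the tool goes at most 62.5 mm and 10.7 degrees, less where a joint would pass 70% of its speed; a pose out of reach is approached as far as the arm can. A call with a gripper value outside its range is refused whole. The fingers move at their own pace and stop on an object; "newtons" is the grip in N (left out, the last holds). Time passes only in rows, so rows that repeat a pose let the fingers close. It gives the time, the measured TCP pose, the force and the opening at its end, in the units of the state.
- readout.get_state(): the state, without advancing time (a new reading comes with each control period).
- optics.capture(name): name is "side" or "top"; returns a dict with "pixels" (480x640x3 uint8, red, green, blue), "fov_y" (degrees; the focal length in pixels is half the picture's height over the tangent of half this angle, whatever the lens; pixels are square), "cx", "cy" (the principal point, pixels), "R" (3x3) and "t" (3): a world point X has camera coordinates R X + t. Camera axes: x right, y down, z forward; pixel columns grow to the right and rows downward; lengths in mm; the calibration is good to about 2 mm. A picture is of the moment at which its call begins. There is no depth.
- workorder.close_job(): hands the job in, once; it reports no verdict.
The state is a dict: "time": time; "joint_positions": joint angles; "qd": joint speeds; "joint_torque": joint torques, N m; "tcp_pos": TCP position; "ee_rot": TCP orientation; "contact_force": force on the tool from outside, world axes, zero at the start; "ft_torque": the same for the moment, N m; "width": opening from 0.0 (shut) to 1.0 (fully open).
Only numpy, scipy, OpenCV 4.12 (cv2) and the standard library are available. Lean on these libraries where they do the work, as an engineer would, in place of code of your own. Each camera call takes 0.05 s, during which the arm holds its last target.

## Working session

There is one attempt and no reset: what is moved stays moved. The work goes in short steps, Python scripts to look and compute and a tool call to move; the robot and the scene stay as the last step left them, time stands still between calls to the robot, and variables do not carry over. Pictures are saved under pics/ and viewed, and the job is handed in when it is done.

Besides the shell and the picture viewer there is one more tool, called after "Request:" as a command line: name --argument value ..., lists and objects as JSON in quotes. drive_tool: Moves the arm, as the interface text tells. Its arguments: {"type":"object","properties":{"motion":{"type":"array","items":{"type":"number"}},"newtons":{"type":"number"}},"required":["motion"]}

```bash
mkdir -p pics; cat > h.py <<'E'
import numpy as np, cv2
from plant import readout, optics, workorder, robot
def cap(name,fn):
    c=optics.capture(name); cv2.imwrite('pics/'+fn,c['pixels'][:,:,::-1]); 
    np.savez('pics/'+fn+'.npz',**c); return c
def f(c): return 240/np.tan(np.radians(c['fov_y'])/2)
def ray(c,u,v,z):
    R=np.array(c['R']);t=np.array(c['t']);o=-R.T@t
    d=R.T@np.array([(u-c['cx'])/f(c),(v-c['cy'])/f(c),1]); return o+d*(z-o[2])/d[2]
def proj(c,X):
    p=np.array(c['R'])@np.array(X,float)+c['t']; return p[:2]/p[2]*f(c)+[c['cx'],c['cy']]
E
python3 - <<'E'
from h import *
for n in('top','side'):
    c=cap(n,n+'0.png'); print(n,c['fov_y'],c['cx'],c['cy'],-np.array(c['R']).T@c['t'],np.array(c['R']).round(3).tolist())
s=readout.get_state();print(s)
E
```

```text
top 57.54883996537722 309.5917855730496 238.0343038616046 [ 420.90157622   34.89809654 1089.41197303] [[-0.023, -1.0, 0.012], [-0.997, 0.022, -0.068], [0.068, -0.014, -0.998]]
side 54.00945806886515 323.86205882641764 241.7699617841762 [ 325.96712841 -547.5788296   842.09626593] [[0.947, -0.321, -0.017], [-0.259, -0.73, -0.632], [0.19, 0.603, -0.775]]
{'time': 0.1, 'joint_positions': array([-1.08749867,  0.50826988, -0.23754933,  1.50100455,  0.12573032,
        1.1488802 , -0.15480488]), 'qd': array([-1.29293239e-03, -3.13961139e-03, -1.66092217e-03, -1.22909622e-03,
       -6.58863790e-04, -7.56263562e-04,  6.61125926e-05]), 'joint_torque': array([-3.56723998e-03, -6.21835113e+01, -2.19425149e+00, -2.50200123e+01,
        1.24714512e-02,  7.99896283e-03, -2.90309174e-05]), 'tcp_pos': array([230.54924275, 580.75604662, 403.91676397]), 'ee_rot': array([ 8.27298042e-01,  5.61762702e-01, -6.37642477e-04,  4.57252649e-04]), 'contact_force': array([-0.14893445,  0.27562105, -0.955337  ]), 'ft_torque': array([ 0.03167572, -0.02997817,  0.00828257]), 'width': 0.9994361866285246}
```

View pics/top0.png

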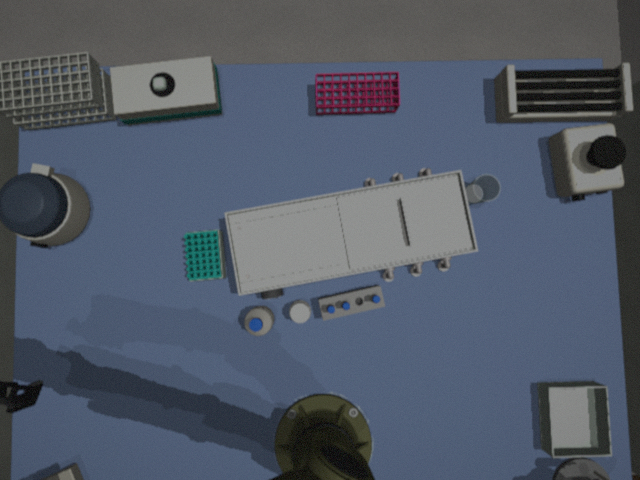

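View pics/side0.png

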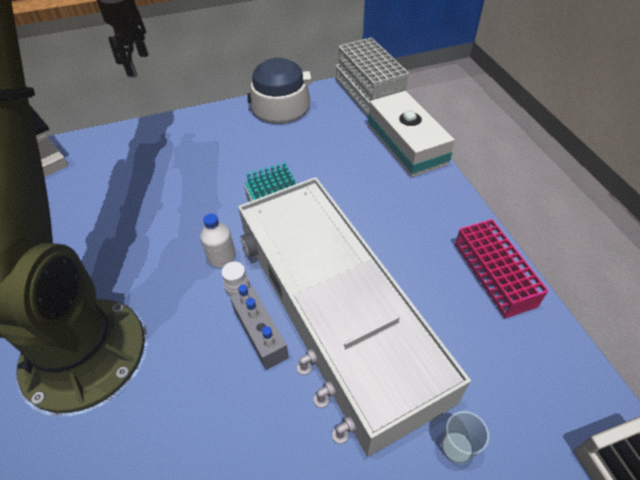

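The top view shows the box with its corners near (225,212), (462,171), (477,250) and (238,293), and the lip from (401,199) to (408,245). The jar, bottle and rack stand in front of it, and the beaker is at its right end by (485,188).

```bash
python3 - <<'E'
from h import *
c=dict(np.load('pics/top0.png.npz')); im=c['pixels']
hsv=cv2.cvtColor(im,cv2.COLOR_RGB2HSV)
m=((hsv[...,1]<60)&(hsv[...,2]>110)).astype(np.uint8)
m=cv2.morphologyEx(m,cv2.MORPH_OPEN,np.ones((9,9)))
n,l,st,ce=cv2.connectedComponentsWithStats(m)
i=l[230,300]; print(st[i])
ct=max(cv2.findContours((l==i).astype(np.uint8),0,1)[0],key=cv2.contourArea)[:,0,:]
P=np.array([ray(c,u,v,104)[:2] for u,v in ct],np.float32)
r=cv2.minAreaRect(P); print(r); b=cv2.boxPoints(r);print(b)
for u,v,z in [(225,212,104),(462,171,104),(477,250,104),(238,293,104)]: print(ray(c,u,v,z))
lip=[ray(c,u,v,116) for u,v in [(401,199),(408,245)]]; print('lip',lip)
big=cv2.resize(im[150:310,210:510],None,fx=2.6,fy=2.6,interpolation=cv2.INTER_CUBIC); cv2.imwrite('pics/topz.png',big[:,:,::-1])
c=dict(np.load('pics/side0.png.npz'));
for u,v,z in [(240,207,104),(317,180,104),(468,380,104),(366,446,104)]: print(ray(c,u,v,z))
E
```

```text
[  226   173   246   122 19382]
((499.8369140625, -66.93161010742188), (196.07521057128906, 538.7803344726562), 9.315739631652832)
[[ 359.4848   183.03581]
 [ 446.69977 -348.6387 ]
 [ 640.189   -316.89905]
 [ 552.97406  214.77548]]
[551.26472592 211.49031613 104.        ]
[ 634.46793461 -331.75181498  104.        ]
[ 452.53196834 -357.44282648  104.        ]
[368.32103842 184.22561119 104.        ]
lip [array([ 570.7880057 , -186.34258508,  116.        ]), array([ 466.76746558, -198.19654032,  116.        ])]
[367.2250085  179.22654653 104.        ]
[550.29132465 203.02904054 104.        ]
[ 634.65670524 -325.65807419  104.        ]
[ 440.10457849 -366.68249357  104.        ]
```

View pics/topz.png

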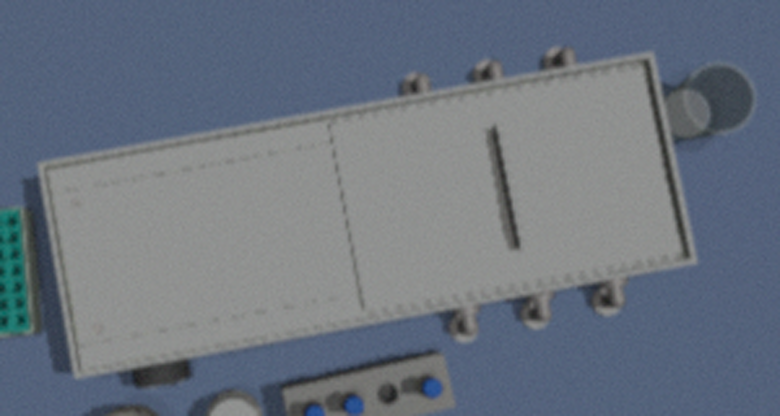

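Both views agree on the box: centre about (500.5,-74.5), yaw about 8.8°. The lip comes out at box (0,-119), which is within the range given. I'll go over at height with the gripper shut and turned +30.4°, so the jaw axis lies along the box's y.

Request:
drive_tool --motion '[30,-35,0,0,0,5,0,70,-75,0,0,0,10,0,110,-115,0,0,0,15,0,150,-155,0,0,0,20,0,190,-195,0,0,0,25,0,220,-240,0,0,0,30.4,0,230,-300,0,0,0,30.4,0,238,-360,0,0,0,30.4,0,246,-420,0,0,0,30.4,0,254,-480,0,0,0,30.4,0]'

```text
time: 1.35
tcp_pos: [484.5, 98.9, 404.5]
ee_rot: [0.651, 0.759, -0.0, -0.0]
contact_force: [0.6, -0.8, -0.3]
width: 0.001
```

Request:
drive_tool --motion '[8,-60,0,0,0,0,0,16,-120,0,0,0,0,0,24,-180,0,0,0,0,0,32,-240,0,0,0,0,0,38,-300,0,0,0,0,0,41,-338,0,0,0,0,0,41,-338,0,0,0,0,0,41,-338,0,0,0,0,0]'

```text
time: 2.35
tcp_pos: [525.6, -236.3, 404.3]
ee_rot: [0.651, 0.759, 0.0, -0.001]
contact_force: [-1.0, 0.3, 0.4]
width: -0.0
```

Request:
drive_tool --motion '[0,0,-50,0,0,0,0,0,0,-95,0,0,0,0,0,0,-120,0,0,0,0,0,0,-128,0,0,0,0,0,0,-128,0,0,0,0,0,0,-128,0,0,0,0]'

```text
time: 3.1
tcp_pos: [526.1, -236.9, 278.0]
ee_rot: [0.651, 0.759, 0.0, 0.001]
contact_force: [-0.3, -0.5, 0.5]
width: 0.004
```

```bash
python3 - <<'E'
from h import *
s=readout.get_state();print(s['tcp_pos'],s['contact_force'])
c=cap('side','side1.png')
big=cv2.resize(c['pixels'][200:480,220:520],None,fx=2,fy=2);cv2.imwrite('pics/side1z.png',big[:,:,::-1])
E
```

```text
[ 526.08635835 -236.87353465  277.99252552] [-0.25318258 -0.4861548   0.54658135]
```

View pics/side1z.png

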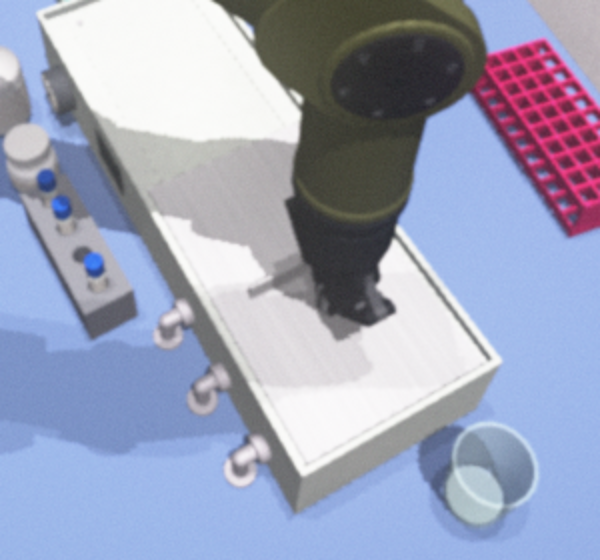

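The shut fingers stand behind the lip with no contact force, so I push along the box's +y.

Request:
drive_tool --motion '[-1.5,10,0,0,0,0,0,-3,20,0,0,0,0,0,-4.5,29.5,0,0,0,0,0,-6,39.5,0,0,0,0,0,-8.5,54.5,0,0,0,0,0,-10.5,69,0,0,0,0,0,-13,84,0,0,0,0,0,-15,99,0,0,0,0,0,-17.5,113.5,0,0,0,0,0,-20,128.5,0,0,0,0,0]'

```text
time: 4.4
tcp_pos: [505.4, -107.8, 276.9]
ee_rot: [0.651, 0.759, -0.0, 0.0]
contact_force: [0.2, -5.8, 1.5]
width: -0.003
```

Request:
drive_tool --motion '[-2.3,15,0,0,0,0,0,-4.6,30,0,0,0,0,0,-6.9,45,0,0,0,0,0,-9.2,60,0,0,0,0,0,-11.5,75,0,0,0,0,0,-13.9,90,0,0,0,0,0,-16.2,105,0,0,0,0,0,-17.7,115,0,0,0,0,0,-18.5,120,0,0,0,0,0,-18.5,120,0,0,0,0,0]'

```text
time: 5.65
tcp_pos: [486.6, 12.2, 276.6]
ee_rot: [0.651, 0.759, -0.0, -0.0]
contact_force: [-0.1, -1.9, 0.5]
width: 0.003
```

```bash
python3 - <<'E'
from h import *
s=readout.get_state();print(s['tcp_pos'],s['contact_force'])
c=cap('side','side2.png');cap('top','top2.png')
E
```

```text
[486.63008738  12.18930405 276.61629213] [-0.11609557 -1.89576879  0.54791565]
```

View pics/side2.png

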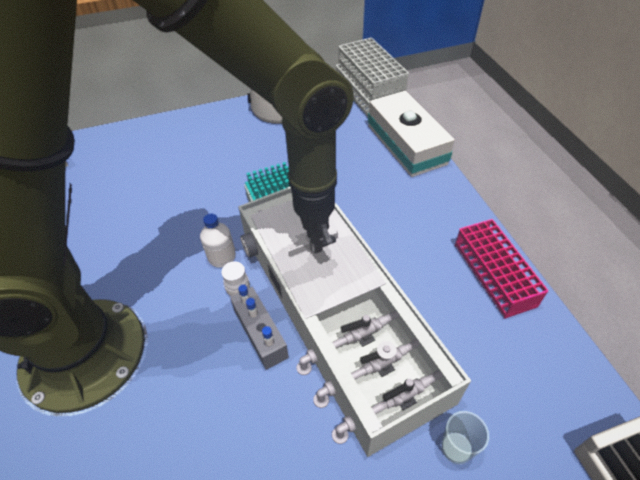

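The cover is sliding in its guides and the bay is open. The round plate shows on the middle valve at (386,352). I'll creep on to the stop.

Request:
drive_tool --motion '[-1,6,0,0,0,0,0,-1.8,12,0,0,0,0,0,-2.5,16,0,0,0,0,0,-3,19,0,0,0,0,0,-3,19,0,0,0,0,0]'

```text
time: 6.38
tcp_pos: [483.9, 31.1, 276.6]
ee_rot: [0.651, 0.759, 0.0, -0.0]
contact_force: [-0.1, -0.9, -0.6]
width: 0.003
```

Request:
drive_tool --motion '[-0.3,2,0,0,0,0,0,-0.6,4,0,0,0,0,0,-0.6,4,0,0,0,0,0]'

```text
time: 6.75
tcp_pos: [483.4, 34.6, 276.6]
ee_rot: [0.651, 0.759, -0.0, -0.0]
contact_force: [-0.4, -1.4, -1.0]
width: 0.003
```

Request:
drive_tool --motion '[-0.3,2,0,0,0,0,0,-0.6,4,0,0,0,0,0,-0.6,4,0,0,0,0,0]'

```text
time: 7.12
tcp_pos: [483.9, 37.7, 276.9]
ee_rot: [0.651, 0.759, 0.001, 0.001]
contact_force: [4.1, -5.3, -2.9]
width: -0.001
```

```bash
python3 - <<'E'
from h import *
s=readout.get_state();print(s['tcp_pos'],s['contact_force'])
c=cap('top','top3.png');im=c['pixels']
big=cv2.resize(im[150:310,210:510],None,fx=2.6,fy=2.6,interpolation=cv2.INTER_CUBIC); cv2.imwrite('pics/topz3.png',big[:,:,::-1])
E
```

```text
[483.87017403  37.66534241 276.8908755 ] [ 4.10687296 -5.33042348 -2.86747605]
```

View pics/topz3.png

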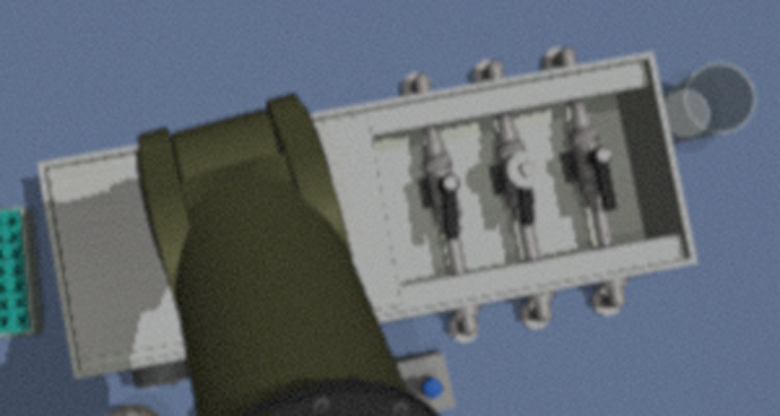

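Request:
drive_tool --motion '[-0.5,3,0,0,0,0,0,-0.5,3,0,0,0,0,0]'

```text
time: 7.42
tcp_pos: [484.6, 39.3, 277.3]
ee_rot: [0.652, 0.758, 0.001, 0.003]
contact_force: [8.8, -11.6, -3.5]
width: 0.001
```

```bash
cat >> h.py <<'E'
B=np.array([500.5,-74.5]);a=np.radians(8.77);ex=np.array([np.cos(a),np.sin(a)]);ey=np.array([-np.sin(a),np.cos(a)])
def tob(p): d=np.array(p[:2])-B; return np.round([d@ex,d@ey],1)
def tow(x,y): return B+x*ex+y*ey
def zp(c,x,y,z): return ray(c,210+(x+.5)/2.6-.5,150+(y+.5)/2.6-.5,z)
E
python3 - <<'E'
from h import *
c=dict(np.load('pics/top3.png.npz'))
for p in [(375,130),(400,300)]: print('cov',tob(zp(c,*p,96)))
print('tag',tob(zp(c,521,170,78)))
print('n1',tob(zp(c,451,184,78)),'n3',tob(zp(c,603,156,78)))
print('tips',[tob(zp(c,x,y,72)) for x,y in[(453,236),(527,222),(610,205)]])
print('corners',[tob(zp(c,x,y,104)) for x,y in[(40,163),(653,54),(694,262),(78,376)]])
s=readout.get_state();print(s['tcp_pos'],s['contact_force'],tob(s['tcp_pos']))
c=cap('side','side3.png')
big=cv2.resize(c['pixels'][160:480,220:520],None,fx=2.2,fy=1.85*1.19);cv2.imwrite('pics/side3z.png',big[:590,:,::-1])
E
```

```text
cov [ 71.9 -19.2]
cov [-79.2 -13.5]
tag [  16.  -144.5]
n1 [ 14.5 -80.1] n3 [  15.6 -219.7]
tips [array([-31.5, -74.3]), array([ -30.7, -142.4]), array([ -28.7, -219.3])]
corners [array([ 92.9, 274.9]), array([  94.9, -272.3]), array([ -91.4, -271.2]), array([-94.7, 272.6])]
[484.58114663  39.27158829 277.30058268] [  8.79120748 -11.64967555  -3.50073273] [  1.6 114.9]
```

View pics/side3z.png

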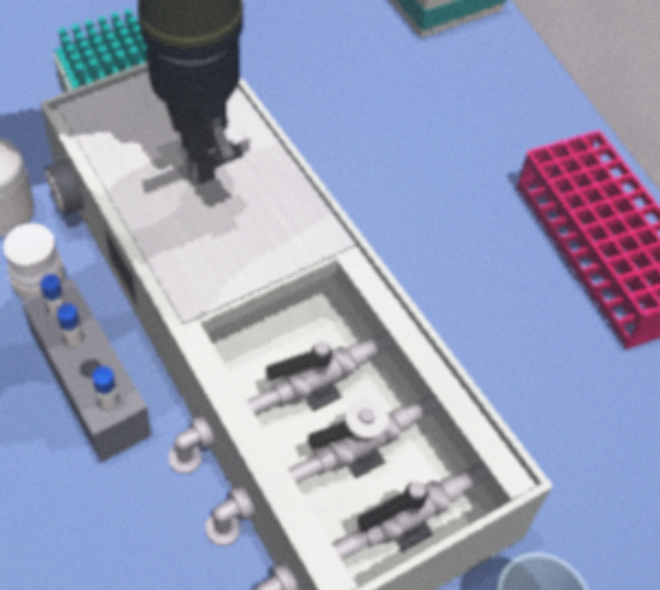

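```bash
python3 - <<'E'
from h import *
c=dict(np.load('pics/side3.png.npz'))
S=lambda x,y,z: tob(ray(c,220+x/2.2,160+y/2.2,z))
print('tag',S(367,417,78),'n1',S(321,352,80),'n3',S(417,491,80))
print('tips top',S(270,368,72),S(313,437,72),S(362,520,72))
print('cover edge',S(355,247,96),S(188,321,96), 'corner',S(549,486,104))
im=dict(np.load('pics/top3.png.npz'))['pixels'][180:260,355:460]
cv2.imwrite('pics/t3b.png',cv2.resize(im,None,fx=7,fy=7,interpolation=cv2.INTER_CUBIC)[:,:,::-1])
E
```

```text
tag [  15.9 -151.6] n1 [ 13.  -84.4] n3 [  15.9 -222. ]
tips top [-29.6 -73.7] [ -29.3 -143.9] [ -30.7 -219.2]
cover edge [ 87.7 -15.5] [-75.5 -14.2] corner [  95.5 -271.1]
```

View pics/t3b.png

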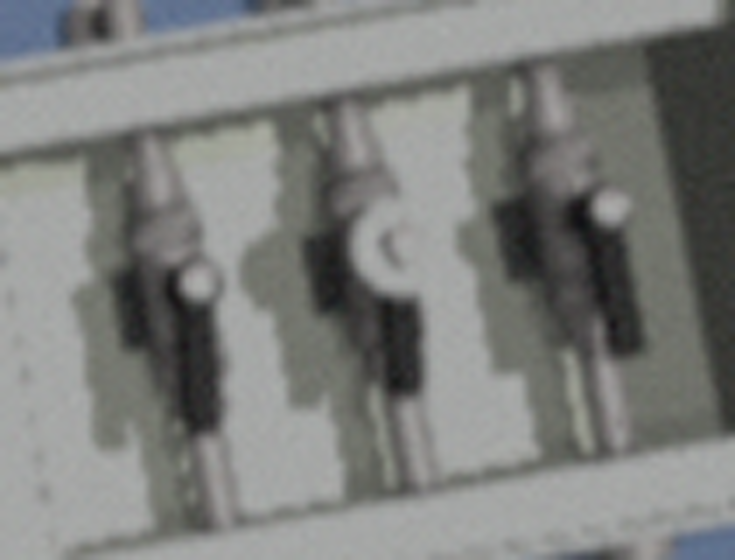

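The tagged valve is the middle one: the side view puts its plate at box (15.9,-151.6), against the expected (15,-152). The cover's right edge reads about -15, so it is at the stop. Next I compute the sweep waypoints.

```bash
python3 - <<'E'
from h import *
C=np.array([482.37,41.41])
print('entry',(tow(-19,-181)-C).round(1)); E=tow(-19,-181)
for t in np.arange(0.0,1.58,0.1745):
    d=np.array([-np.cos(t),np.sin(t)]);m=np.array([np.sin(t),np.cos(t)])
    p=np.array([15,-152])+34*d-m*(5.5+11*np.sin(t)+14.5*np.cos(t))
    print(round(t,2),p.round(1),(tow(*p)-E).round(1))
E
```

```text
entry [  26.9 -297.7]
0.0 [ -19. -172.] [-1.4  8.9]
0.17 [ -22.2 -167.5] [-5.3 12.9]
0.35 [ -24.8 -161.9] [-8.6 18. ]
0.52 [ -26.2 -155.4] [-11.   24.2]
0.7 [ -26.3 -148.3] [-12.2  31.2]
0.87 [ -24.7 -140.9] [-11.7  38.8]
1.05 [ -21.3 -133.7] [-9.5 46.4]
1.22 [ -16.2 -127.2] [-5.4 53.6]
1.4 [  -9.5 -121.8] [ 0.4 60. ]
1.57 [  -1.5 -118. ] [ 7.7 64.9]
```

Request:
drive_tool --motion '[1.5,-10,0,0,0,0,0,2,-14,0,0,0,0,0,2,-14,40,0,0,0,0,2,-14,70,0,0,0,0]'

```text
time: 7.98
tcp_pos: [484.2, 28.0, 347.7]
ee_rot: [0.651, 0.759, 0.0, -0.0]
contact_force: [0.9, -0.5, -0.9]
width: -0.001
```

Request:
drive_tool --motion '[5,-55,0,0,0,0,0,10,-110,0,0,0,0,0,15,-165,0,0,0,0,0,20,-220,0,0,0,0,0,25,-270,0,0,0,0,0,25,-283.5,0,0,0,0,0,25,-283.5,-30,0,0,0,0,25,-283.5,-50,0,0,0,0,25,-283.5,-50,0,0,0,0]'

```text
time: 9.1
tcp_pos: [509.1, -254.6, 295.4]
ee_rot: [0.65, 0.76, -0.0, -0.002]
contact_force: [0.0, 0.3, 0.1]
width: 0.001
```

```bash
python3 - <<'E'
from h import *
s=readout.get_state();print(s['tcp_pos'],s['contact_force'],tob(s['tcp_pos']))
c=cap('side','side4.png');cap('top','top4.png')
big=cv2.resize(c['pixels'][160:430,220:520],None,fx=2.2,fy=2.2);cv2.imwrite('pics/side4z.png',big[:590,:,::-1])
E
```

```text
[ 509.06358633 -254.63925102  295.35133406] [0.02339988 0.34119681 0.11031807] [ -19.  -179.3]
```

View pics/side4z.png

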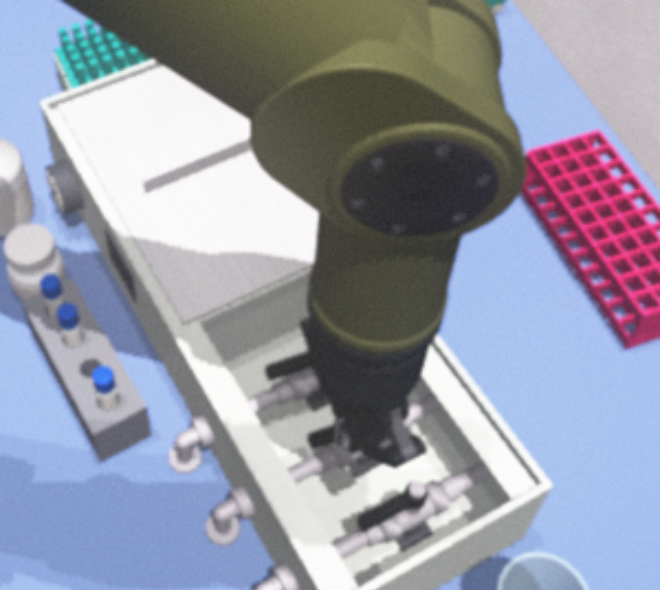

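View pics/top4.png

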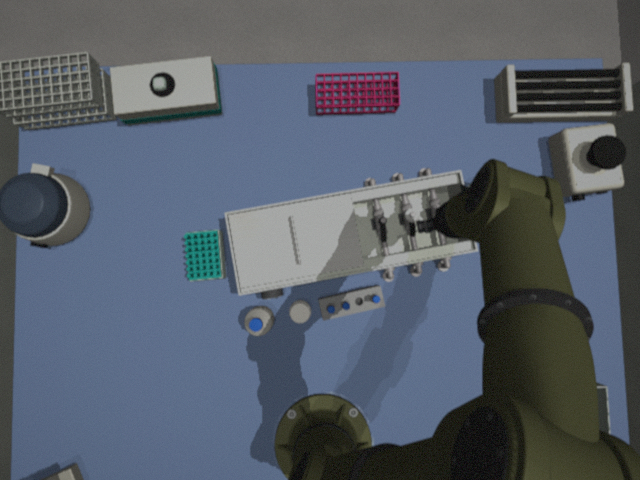

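```bash
python3 - <<'E'
from h import *
c=dict(np.load('pics/side4.png.npz'))
p=proj(c,[509,-254.6,122.4]);print('tip crop px',(p-[220,160])*2.2)
for dx,dy in [(11,14.5),(-11,14.5),(11,-14.5),(-11,-14.5)]: print((proj(c,[*tow(-19+dx,-179.3+dy),122.4])-[220,160])*2.2)
t=dict(np.load('pics/top4.png.npz'));print('lip',[tob(ray(t,u,v,116)) for u,v in[(292,218),(299,263)]])
im=c['pixels'][300:400,350:440];cv2.imwrite('pics/s4b.png',cv2.resize(im,None,fx=6,fy=6,interpolation=2)[:,:,::-1])
E
```

```text
tip crop px [352.21678648 440.40216498]
[354.56997025 418.10518337]
[329.45900708 430.81444095]
[375.43132919 450.0706798 ]
[349.94500888 463.31527754]
lip [array([ 52.6, 127.8]), array([-49.2, 129.8])]
```

View pics/s4b.png

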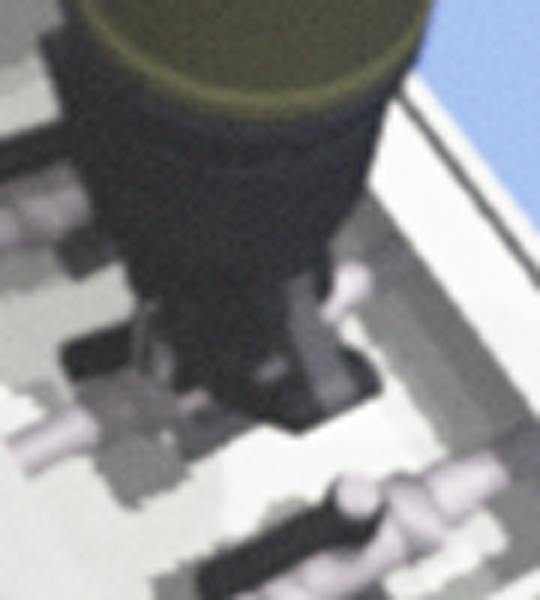

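```bash
python3 - <<'E'
from h import *
c=dict(np.load('pics/side4.png.npz'))
for u,v in [(300,430),(378,388),(340,410)]:
  for z in (130,140,150,160,170,180,190): print((u,v),z,tob(ray(c,350+u/6,300+v/6,z)))
E
```

```text
(300, 430) 130 [  -3.9 -213.5]
(300, 430) 140 [  -7.3 -216.7]
(300, 430) 150 [ -10.6 -219.9]
(300, 430) 160 [ -14.  -223.1]
(300, 430) 170 [ -17.4 -226.3]
(300, 430) 180 [ -20.8 -229.5]
(300, 430) 190 [ -24.2 -232.6]
(378, 388) 130 [  21.  -213.3]
(378, 388) 140 [  17.3 -216.5]
(378, 388) 150 [  13.5 -219.7]
(378, 388) 160 [   9.8 -222.9]
(378, 388) 170 [   6.1 -226.1]
(378, 388) 180 [   2.4 -229.3]
(378, 388) 190 [  -1.4 -232.5]
(340, 410) 130 [   8.6 -213.7]
(340, 410) 140 [   5.  -216.9]
(340, 410) 150 [   1.5 -220.1]
(340, 410) 160 [  -2.1 -223.3]
(340, 410) 170 [  -5.6 -226.5]
(340, 410) 180 [  -9.2 -229.7]
(340, 410) 190 [ -12.8 -232.9]
```

Cover lip at y≈128, so it's at the stop. The linkage bulge is well above the levers. Lowering between the levers.

Request:
drive_tool --motion '[0,0,-20,0,0,0,0,0,0,-40,0,0,0,0,0,0,-56,0,0,0,0,0,0,-66,0,0,0,0,0,0,-66,0,0,0,0,0,0,-66,0,0,0,0]'

```text
time: 9.95
tcp_pos: [509.6, -256.2, 231.2]
ee_rot: [0.651, 0.759, 0.0, 0.0]
contact_force: [-0.8, -1.0, 0.5]
width: -0.003
```

Request:
drive_tool --motion '[-1.4,9,0,0,0,0,0,-5.3,13,0,0,0,0,0,-8,18,0,0,0,0,0,-10,24,0,0,0,0,0,-11,31,0,0,0,0,0,-11,31,0,0,0,0,0]'

```text
time: 10.7
tcp_pos: [498.6, -225.6, 231.2]
ee_rot: [0.651, 0.759, -0.0, 0.001]
contact_force: [0.6, -2.4, 0.4]
width: 0.0
```

```bash
python3 - <<'E'
from h import *
s=readout.get_state();print(s['tcp_pos'],s['contact_force'],tob(s['tcp_pos']))
c=cap('side','side5.png');cap('top','top5.png')
big=cv2.resize(c['pixels'][270:430,280:480],None,fx=3.6,fy=3.6);cv2.imwrite('pics/side5z.png',big[:590,:,::-1])
E
```

```text
[ 498.55192339 -225.55225603  231.16353804] [ 0.64589939 -2.35783323  0.40072628] [ -25. -149.]
```

View pics/side5z.png

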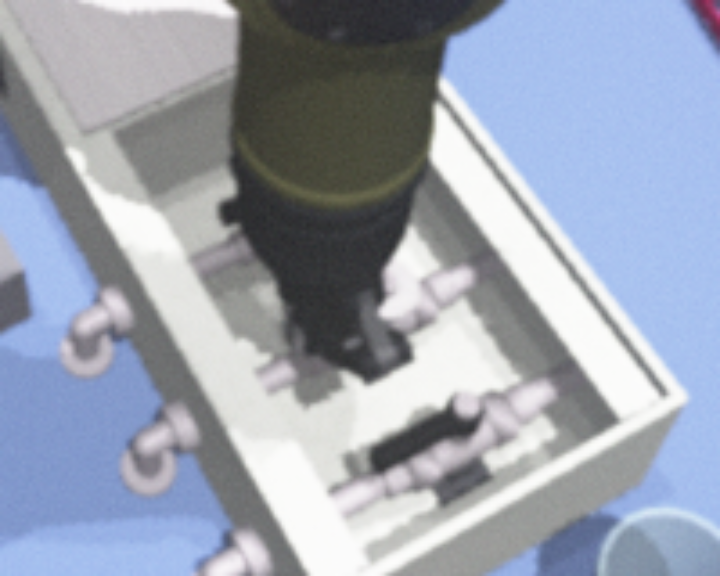

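Request:
drive_tool --motion '[-0.7,7.8,0,0,0,0,0,1.5,15,0,0,0,0,0,5.6,22,0,0,0,0,0,11.4,28.5,0,0,0,0,0,15,31.5,0,0,0,0,0,18.7,33.5,0,0,0,0,0,18.7,33.5,0,0,0,0,0]'

```text
time: 11.68
tcp_pos: [516.0, -191.8, 230.2]
ee_rot: [0.651, 0.759, -0.001, -0.001]
contact_force: [-3.5, -3.8, -0.2]
width: 0.0
```

```bash
python3 - <<'E'
from h import *
s=readout.get_state();print(s['tcp_pos'],s['contact_force'],s['ft_torque'],tob(s['tcp_pos']))
c=cap('side','side6.png')
big=cv2.resize(c['pixels'][270:430,280:480],None,fx=3.6,fy=3.6);cv2.imwrite('pics/side6z.png',big[:590,:,::-1])
E
```

```text
[ 516.04282845 -191.82891689  230.15549169] [-3.45200494 -3.84590514 -0.23894642] [-0.75234698  0.56075133 -0.02145338] [  -2.5 -118.3]
```

View pics/side6z.png

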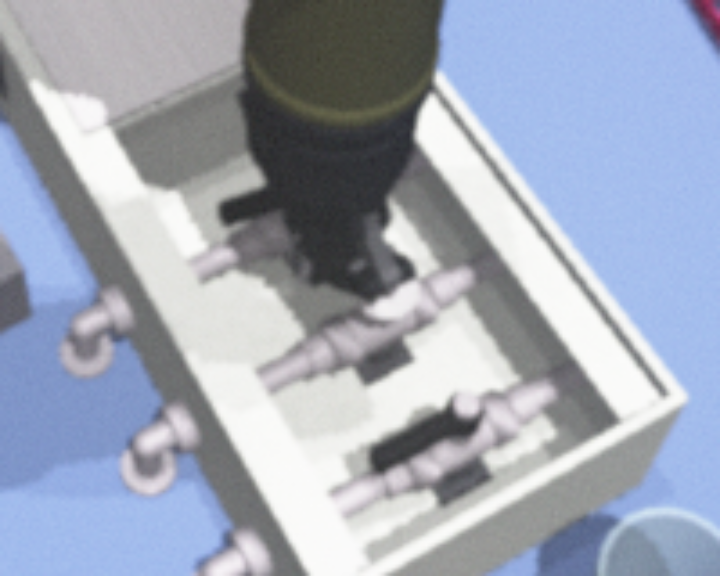

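Request:
drive_tool --motion '[2,0.0,0,0,0,0,0,4,0,0,0,0,0,0,4,0,0,0,0,0,0]'

```text
time: 12.1
tcp_pos: [520.2, -190.8, 230.2]
ee_rot: [0.651, 0.759, -0.0, -0.002]
contact_force: [-5.9, 1.0, 0.3]
width: -0.0
```

Request:
drive_tool --motion '[1.5,0.0,0,0,0,0,0,3,0,0,0,0,0,0,3,0,0,0,0,0,0]'

```text
time: 12.48
tcp_pos: [521.2, -190.8, 230.0]
ee_rot: [0.651, 0.759, -0.002, -0.004]
contact_force: [-13.0, 0.0, 6.8]
width: 0.002
```

The force climbs sharply (13 N for 1 mm), so the lever is at its stop. I'll back off along box -x, lift out and look.

Request:
drive_tool --motion '[1.5,0.2,0,0,0,0,0,1.5,0.2,0,0,0,0,0,-6,0,0,0,0,0,0,-14,-2,0,0,0,0,0,-16,-2,30,0,0,0,0,-16,-2,80,0,0,0,0,-16,-2,140,0,0,0,0]'

```text
time: 13.35
tcp_pos: [508.2, -193.3, 371.8]
ee_rot: [0.651, 0.759, 0.0, -0.0]
contact_force: [0.2, -0.3, -0.7]
width: -0.002
```

Request:
drive_tool --motion '[5,60,20,0,0,0,0,0,120,30,0,0,0,0,-5,180,30,0,0,0,0,-10,240,30,0,0,0,0,-20,300,30,0,0,0,0,-30,350,30,0,0,0,0,-30,350,30,0,0,0,0]'

```text
time: 14.22
tcp_pos: [476.9, 161.3, 401.2]
ee_rot: [0.648, 0.762, 0.002, -0.001]
contact_force: [0.4, -1.2, -0.5]
width: -0.002
```

```bash
python3 - <<'E'
from h import *
s=readout.get_state();print(s['tcp_pos'],s['contact_force'],tob(s['tcp_pos']))
c=cap('side','side7.png');cap('top','top7.png')
big=cv2.resize(c['pixels'][160:430,220:520],None,fx=2.2,fy=2.2);cv2.imwrite('pics/side7z.png',big[:590,:,::-1])
im=np.load('pics/top7.png.npz')['pixels'][180:260,355:460]
cv2.imwrite('pics/t7b.png',cv2.resize(im,None,fx=7,fy=7,interpolation=cv2.INTER_CUBIC)[:,:,::-1])
E
```

```text
[476.9317901  161.30443526 401.16007328] [ 0.44663682 -1.20677513 -0.4511826 ] [ 12.7 236.6]
```

View pics/side7z.png

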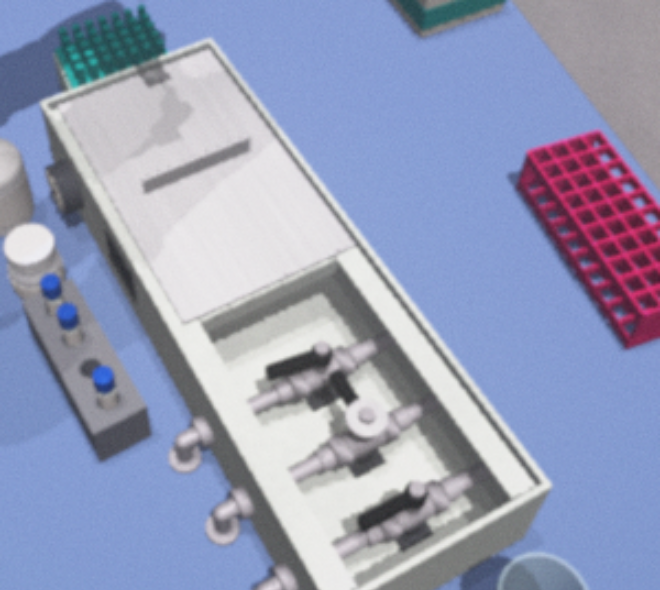

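View pics/t7b.png

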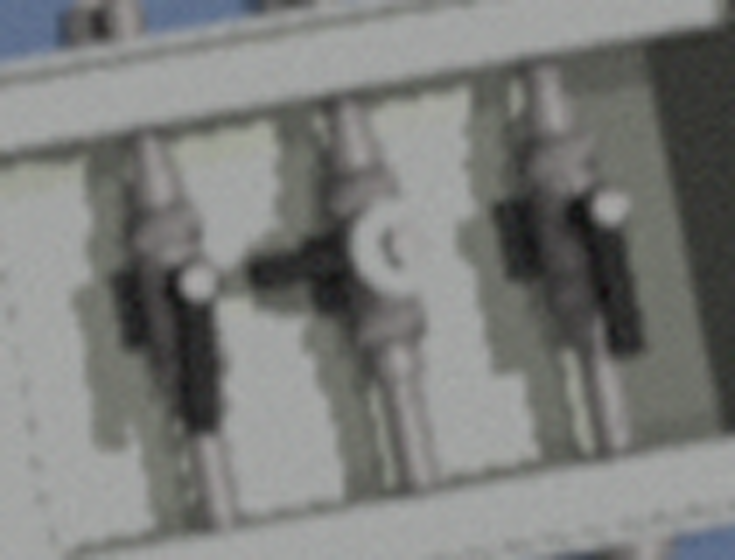

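```bash
python3 - <<'E'
from h import *
c=dict(np.load('pics/top7.png.npz'));T=lambda x,y,z: tob(ray(c,355+x/7-.5,180+y/7-.5,z))
print('tip',T(250,273,70),'mid',T(320,259,70), 'hub',T(385,248,78))
s=dict(np.load('pics/side7.png.npz'));S=lambda x,y,z: tob(ray(s,220+x/2.2,160+y/2.2,z))
print('side tip',S(333,377,72),'end-of-lever right corner',S(345,401,72),S(357,398,72),'hub',S(367,415,78))
c0=dict(np.load('pics/top3.png.npz'))['pixels'].astype(int); 
for n,(a,b,d,e) in {'L':(215,245,373,392),'R':(200,235,438,450)}.items(): print(n,np.abs(c0[a:b,d:e]-c['pixels'][a:b,d:e]).mean())
x=np.load('pics/top0.png.npz')['pixels'].astype(int);D=np.abs(x-c['pixels']).max(2)
for n,(u,v) in dict(jar=(300,312),beaker=(485,188),tips=(204,256),bottle=(257,320),t1=(330,308),t2=(345,305),t3=(375,298)).items(): print(n,D[v-12:v+12,u-12:u+12].mean())
E
```

```text
tip [ 16.8 -98.9] mid [  17.4 -123. ] hub [  16.6 -143.2]
side tip [  12.4 -105.6] end-of-lever right corner [   9.7 -128.9] [  19.8 -131.2] hub [  16.8 -150.1]
L 5.419883040935672
R 3.0634920634920637
jar 13.92361111111111
beaker 12.350694444444445
tips 55.322916666666664
bottle 66.15625
t1 4.994791666666667
t2 7.776041666666667
t3 15.15798611111111
```

View pics/top7.png

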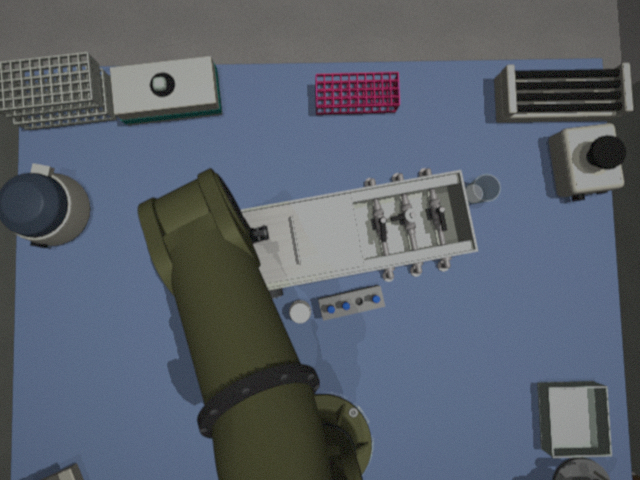

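```bash
python3 - <<'E'
from h import *
s=dict(np.load('pics/side7.png.npz'));im=s['pixels']
cv2.imwrite('pics/s7c.png',cv2.resize(im[300:370,330:410],None,fx=8,fy=8,interpolation=2)[:,:,::-1])
c=dict(np.load('pics/top7.png.npz'));g=c['pixels'].max(2)
m=g[205:225,388:404]<50
ys,xs=np.nonzero(m);P=np.array([tob(ray(c,x+388,y+205,70)) for x,y in zip(xs,ys)])
k=(P[:,1]>-126);Q=P[k];print(len(Q),Q.mean(0));e=np.linalg.svd(Q-Q.mean(0))[2][0];print(e, np.degrees(np.arctan2(e[0],e[1])))
E
```

```text
51 [  14.41372549 -116.40392157]
[0.26665532 0.96379196] 15.465335172573605
```

View pics/s7c.png

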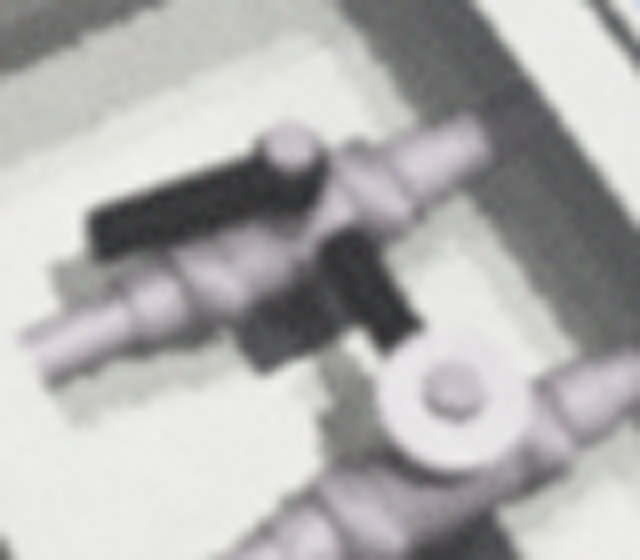

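```bash
python3 - <<'E'
from h import *
s=dict(np.load('pics/side7.png.npz'));S=lambda x,y,z: tob(ray(s,330+(x+.5)/8-.5,300+(y+.5)/8-.5,z))
A,B_=S(375,240,72),S(422,322,72);print(A,B_);d=A-B_;print('deg from +y',np.degrees(np.arctan2(d[0],d[1])))
print('hub',S(458,388,80)); 
X=np.array([*tow(15,-102),72]);Y=np.array([*tow(20.5,-102),72])
for x,y in [(20.5,-102),(20.5,-130),(9.5,-102),(9.5,-130),(15,-152)]: print((x,y),(proj(s,[*tow(x,y),72])-[329.5,299.5])*8)
E
```

```text
[  22.5 -106.8] [  21.  -129.4]
deg from +y 3.7972478804384284
hub [  16.7 -149.9]
(20.5, -102) [357.12608887 227.69170201]
(20.5, -130) [422.12341031 325.58931993]
(9.5, -102) [315.81885727 247.86417539]
(9.5, -130) [380.27631807 346.49806835]
(15, -152) [453.82644432 415.85952865]
```

```bash
python3 - <<'E'
from h import *
a=np.load('pics/side0.png.npz')['pixels'];b=np.load('pics/side7.png.npz')['pixels']
cv2.imwrite('pics/cmp.png',np.hstack([a[150:480,190:500],b[150:480,190:500]])[:,:,::-1])
E
```

```text
(no output)
```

View pics/cmp.png

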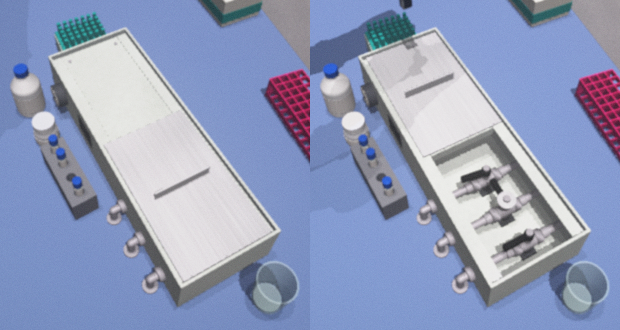

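Before and after match for the bottle, jar, tubes, beaker and tip box. The cover is at its stop and the gripper is clear, so I hand in.

```bash
python3 -c "
from plant import workorder
print(workorder.close_job())"
```

```text
the job is handed in; nothing more can be done
None
```

I slid the cover to its left stop by its lip, then pushed the middle (tagged) valve's lever clockwise until it met its stop. I handed the job in at about 14 s; no verdict is reported.

- **Cover:** it lies in its guides. The lip measured y ≈ +128 mm and the right edge about −15 mm, against +127.5 and −15 mm expected at the stop. The force rose to about 15 N there.
- **Tagged lever:** it lies along the box's +y. The side-view edge reads within about 4° of fully shut, and the force rose to 13 N over the last 1 mm, so I take it as shut.
- **Untagged levers and bystanders:** they look unmoved in the before/after pictures. In the last top view the arm hid the bottle and tip box, so I checked those in the side view only.
- **Gripper:** it was clear of everything at hand-in, with only about 1 N of residual force reading.
- **Checks that disagreed:**
  - An automatic lever-angle fit from the top view gave about 15°. I discarded it because dark pixels of the valve had contaminated the mask.
  - The top view put the tagged hub at y ≈ −144 mm. I used the side view's −152 mm, which matches the given position.

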